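# Clamp a shoe last in the cam-lever holding fixture

### The arm

A 6-joint arm with a two-finger parallel gripper is mounted at the origin on the work surface. World frame = base frame: x ahead of the robot, y to its left, z up, the work surface at z = 0. Lengths are in mm, angles in rad, forces in N, time in s.
With the tool pointing down it reaches from about 275 to 1000 mm from the base axis. Payload 8.4 kg.
Tool frame: the origin (TCP) lies midway between the tips of the shut fingers; the grasp point (between the pads) lies 19 mm behind it; z points along the fingers, y is the line along which they close (so a half turn about z gives the same grasp; the last joint's range is limited). The gripper opens to 85 mm and grips with 20 to 120 N. Pads are 22 mm wide; open, the fingers measure 114 mm over their backs; the gripper's body (76 mm by 85 mm) begins 54 mm behind the grasp point. The pads swing forward as they close: fully open they stand 13 mm farther back than shut.
Start: joints at [-1.184, 0.353, 1.633, -0, 1.155, -0.002], TCP at [236.923, -578.356, 231.281] pointing down, gripper open.
Joint ranges: [-2.63, 2.63], [-0.92, 2.1], [0.06, 2.66], [-1.3, 4.44], [0, 2.69], [-3.02, 3.02]. Speed limits (rad/s): [2.22, 2.22, 2.79, 3.14, 3.14, 3.14].

### API

Orientations are given as [roll, pitch, yaw] about the fixed x, y, z axes, in that order (R = Rz(yaw) Ry(pitch) Rx(roll)).
In Python, from rig import r gives the robot as it stands.
- The arm moves only by the shell command python3 -m inch 'ROWS' [OPENING] [FORCE]. ROWS is JSON, a list that holds one entry, the list of rows, each a list of 6 numbers: the shift along the tool's x, y, z scaled (see below), then the turn, a rotation vector about the tool's x, y, z scaled (see below). In form: [[[tx, ty, tz, wx, wy, wz], ...]]. A call has 1 to 8 rows; each row is the pose to reach, as a shift and turn from the pose commanded when the call began, along the tool's axes at that moment, turning the shorter way round; what a row does not reach only later rows make up. The controller multiplies each number of a shift by 20 cm and each number of a turn by pi rad. A row lasts 1/12 s, in which the tool goes at most 41.7 mm and 7.16 degrees, less where a joint would pass 70% of its speed; a pose out of reach is approached as far as the arm can. A call with a number of a shift or a turn outside -1 to 1 is refused whole. A call with a gripper value outside its range is refused whole. OPENING is the gripper's target within -1 to 1 (fully open at 1, half-way at 0, shut at -1), set as the call begins (- or left out, the last holds). The fingers move at their own pace and stop on an object; FORCE is the grip in N (left out, the last holds). Time passes only in rows, so rows that repeat a pose let the fingers close. It gives the time, the measured TCP pose, the force, the opening and the grip force at its end, in the units of the state.
- r.sense(): the state, without advancing time (a new reading comes with each control period).
- r.grab_frame(name): name is "scene" or "top" or "wrist"; returns the picture (384x512x3 uint8, red, green, blue); there is no depth.
- r.camera_info(name): a dict with "K" (3x3 intrinsics, pixels), "rvec" (rotation vector, rad) and "tvec" (3), from world to camera coordinates, as OpenCV has them; the wrist camera has in their place "mount" (4x4, takes a point from camera to tool coordinates, whose origin is the TCP and whose axes are the flange's). Camera axes: x right, y down, z forward; pixel columns grow to the right and rows downward; lengths in mm; the calibration is good to about 2 mm. A picture is of the moment at which its call begins: read the wrist's pose just before it. camera_info takes no time and is no camera call.
- r.sign_off(): hands the job in; it is judged then, once.
The state is a dict: "clock": time; "qpos": joint angles; "qvel": joint speeds; "joint_efforts": joint torques, N m; "eef_pos": TCP position; "tcp_rot": TCP orientation; "contact_force": force on the tool from outside, world axes, zero at the start; "wrist_torque": the same for the moment, N m; "opening": opening from 0.0 (shut) to 1.0 (fully open); "grasp_force": force on a finger pad.
Only numpy, scipy, OpenCV 4.12 (cv2) and the standard library are available. Lean on these libraries where they do the work, as an engineer would, in place of code of your own. Each camera call takes 0.05 s, during which the arm holds its last target. There are 200 camera calls.

### The job

Set the wooden shoe last in the sloping fixture, sole down on the bed with its heel in the V of the heel stop and its toe towards the red pad, and let go of it. Then swing the cam lever just far enough for the pad to take up the gap and press its springs in about halfway, never squashing them solid, and leave the lever there. Leave the blue last, the tack tin and the hammer where they are.

Things in the scene. Friction and masses are not known exactly. Their poses are not given: they have to be found in the camera images.
- last_cone (a point): Beech-coloured child's shoe last, 165 mm long, 62 wide at the ball, 68 high, about 0.3 kg, sole down on the bench. This point: inside its upright cone (ankle part), 52 above the sole, 47.5 from the heel end, on the centre line; here the cone's two nearly flat sides are 31 apart (28 at the top) and 50 long: grip it across them. x: across, y: heel to toe, z: up from the sole.
- last_heel (a point): The wooden last's heel end, on the centre line 20 mm above the sole. Same axes as last_cone.
- last_toe (a point): The wooden last's toe tip, on the centre line 13 mm above the sole. Same axes as last_cone.
- bed_mid (a point): Point on the rubber facing of the fixture's bed, centre line, under the resting place of the last: the sole rests on this frame's plane z = 0. x: across the bed, y: up the slope (heel stop to toe pad), z: square to the bed, which slopes 28 degrees, its heel end low. Bed 120 mm wide and 360 long on a bolted green foot 330 x 150.
- stop_face (a point): Aluminium heel stop at the low end of the bed with an upright V notch, 44 mm high, 80 wide, open up the slope. This point is where the last's heel end (last_heel) lies, give or take 3 mm sideways, when the heel is home in the V and the sole on the bed. Axes as bed_mid. It is locked, at a spot along the bed that differs by a few mm each time.
- pad_face (a point): Middle of the red face (50 x 28 mm) of the sprung toe pad, 13 above the bed, facing down the slope to the last's toe; axes as bed_mid. Two springs hold it in front of the steel carriage that the cam drives down the slope (bed -y). With the last home, 5 to 14 mm are open between toe and face before the lever is turned.
- toe_pad (a joint): How far (m) the toe pad's springs are pressed in: 0 free, 0.004 half-way, 0.008 solid; 5 N per mm.
- cam_lever (a joint): Cam lever angle (rad): starts at 0 to 0.2, stop at 2.2; grows anticlockwise seen looking down on the bed, from pointing up the slope round to the robot's side. The carriage has advanced 0.014*(cos(2.094-angle)+0.5) m. The lever stays where left: 0.45 N m friction, so about 4.5 N at the grip, and 1 to 3 N more with springs half-way.
- lever_grip (a point): Middle of the upright red round grip (20 mm diameter, 57 tall, standing square to the bed from 32 to 89 above it; this point is 62 above it) at the end of the cam lever. z: along the grip, square to the bed. The flat lever arm, 20 wide, lies right under the grip.
- lever_pivot (a point): On the axis about which the cam lever turns, 62 mm above the bed, level with lever_grip and 100 mm from it. The axis is this frame's z. Axes as bed_mid.
- plastic_last_cone (a point): A blue plastic last of the same shape, lying sole down on the bench: not to be moved. Same point and axes as last_cone.
- tack_tin: Green round tin, 63 mm diameter, 46 mm high, standing on the bench; origin under its centre. Not to be moved.
- hammer: Hammer lying on the bench beyond the fixture. Not to be moved.
There are look-alikes about, which are no part of the job. Of the things like the part that bears last_cone, leave any that is pink, turquoise or yellow; of the rest the larger one is meant.

How it is judged (in metres and radians):
On the way, in this order (a step that is already met when the one before it is completed fails the run):
1. the last lies home in the fixture and has been let go, the springs still free (distance between last_heel and stop_face below 0.014 m and angle between the z axis of last_cone and the z axis of bed_mid, either way round below 0.12 rad and angle between the y axis of last_cone and the y axis of bed_mid, either way round below 0.2 rad and contact force between the fingers and last below 0.2 N and value of joint toe_pad below 0.001 m), for 0.2 s.
2. the toe pad has taken up the gap and its springs begin to be pressed in (value of joint toe_pad above 0.002 m), for 0.1 s.
At the end, for the whole second after the job is handed in: The last is at rest in the fixture, sole on the bed (within 5 degrees), in line with it (within 7 degrees), heel end within 8 mm of its home in the heel stop; the toe pad's springs are pressed in 2.5 to 5.5 mm and the cam lever is short of dead centre (distance between last_heel and stop_face below 0.008 m and angle between the z axis of last_cone and the z axis of bed_mid, either way round below 0.09 rad and angle between the y axis of last_cone and the y axis of bed_mid, either way round below 0.12 rad and value of joint toe_pad between 0.0025 and 0.0055 m and value of joint cam_lever below 2 rad and linear speed of last below 0.01 m/s); the robot touches nothing.
It fails at once if the toe pad's springs are squashed solid (over 7 mm) (value of joint toe_pad above 0.007 m).
It fails at once if the blue last is moved more than 30 mm (distance of plastic_last_cone from where it was at the start of the episode above 0.03 m).
It fails at once if the tack tin is moved more than 30 mm (distance of tack_tin from where it was at the start of the episode above 0.03 m).
It fails at once if the hammer is moved more than 30 mm (distance of hammer from where it was at the start of the episode above 0.03 m).
It also fails if it takes over 48 s, if anything falls off the work surface, if the arm or the gripper's body presses on something with over 40 N, if the wrist force passes 120 N, or if a joint passes its speed limit or range.

## Working session

There is one attempt and no reset: what is moved stays moved. The work goes in short steps, Python scripts to look and compute and a shell command to move; the robot and the scene stay as the last step left them, time stands still between calls to the robot, and variables do not carry over. Pictures are saved under pics/ and viewed, at most 10 in all, crops included, and the job is handed in when it is done.

```bash
mkdir -p pics; ls
python3 - <<'E'
from rig import r
import cv2
for n in ("scene","top"):
    cv2.imwrite(f"pics/{n}0.png",cv2.resize(r.grab_frame(n)[:,:,::-1],(800,600),interpolation=cv2.INTER_CUBIC))
    c=r.camera_info(n);print(n,c)
print(r.camera_info("wrist"));s=r.sense();print(s)
E
```

```text
pics
scene {'K': array([[418.01571523,   0.        , 252.84418874],
       [  0.        , 418.01571523, 195.2493684 ],
       [  0.        ,   0.        ,   1.        ]]), 'rvec': array([ 1.7632889 ,  2.09399887, -0.59270457]), 'tvec': array([ 218.63415353, -328.19227818, 1586.83126339])}
top {'K': array([[443.22875624,   0.        , 259.47667203],
       [  0.        , 443.22875624, 179.89999784],
       [  0.        ,   0.        ,   1.        ]]), 'rvec': array([ 2.15612922, -2.17542895,  0.11903152]), 'tvec': array([-115.15832266,  540.67352494, 1437.98641307])}
{'K': array([[295.5697979 ,   0.        , 255.90416577],
       [  0.        , 295.5697979 , 191.18210748],
       [  0.        ,   0.        ,   1.        ]]), 'mount': array([[ 1.79885809e-04, -9.52484876e-01, -3.04585831e-01,
         7.77897428e+01],
       [ 9.99999976e-01,  1.33564092e-04,  1.72916866e-04,
        -1.34141499e+00],
       [-1.24018970e-04, -3.04585855e-01,  9.52484877e-01,
        -1.43605006e+02],
       [ 0.00000000e+00,  0.00000000e+00,  0.00000000e+00,
         1.00000000e+00]])}
{'clock': 0.1, 'qpos': array([-1.18441170e+00,  3.53594757e-01,  1.63405955e+00,  1.72805668e-05,
        1.15519209e+00, -2.40167542e-03]), 'qvel': array([-0.00045326, -0.00077694, -0.00024967,  0.00061364,  0.00019441,
       -0.00131705]), 'joint_efforts': array([ 3.51145973e-04, -6.06359196e+01, -3.42820072e+01,  9.05629850e-05,
        4.06999417e-03,  6.46096382e-06]), 'eef_pos': array([ 236.75964268, -577.96024741,  230.62693059]), 'tcp_rot': array([-3.14033894e+00, -1.88118083e-05,  3.88779300e-01]), 'contact_force': array([ 0.10926281, -0.4284533 ,  0.22526768]), 'wrist_torque': array([ 0.00580733, -0.04849424,  0.0022255 ]), 'grasp_force': 0.0, 'opening': 0.9981126434777391}
```

View pics/scene0.png

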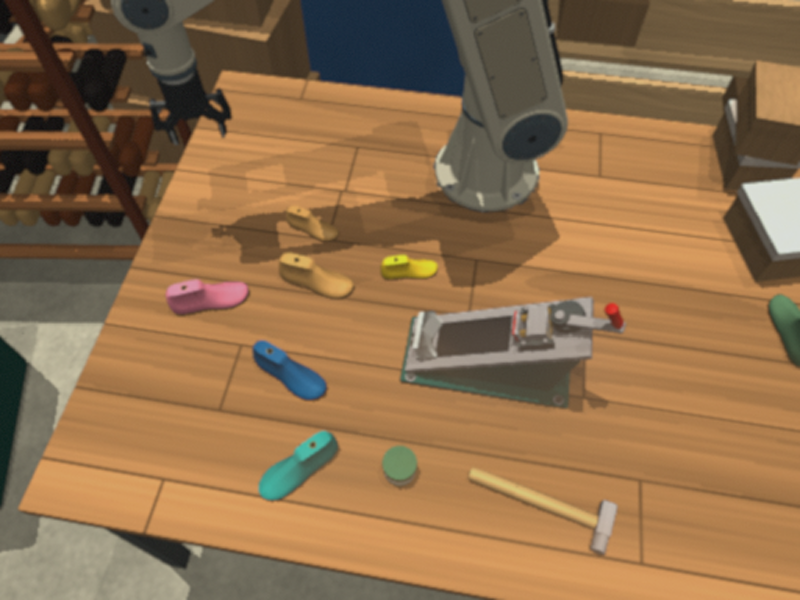

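View pics/top0.png

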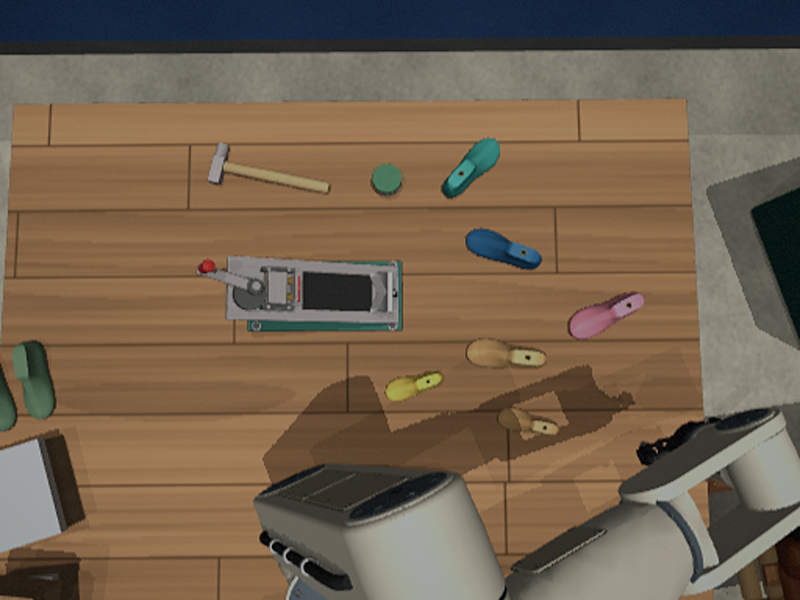

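The top view shows two beech lasts: the larger at (507,354) and the smaller at (528,421). The pink, turquoise and yellow ones are excluded and the blue one must stay put. The larger beech last fits, so I'll confirm it in an enlarged composite together with the fixture.

Run:
```python
from rig import r
import cv2, numpy as np
t=r.grab_frame("top")[:,:,::-1]; s=r.grab_frame("scene")[:,:,::-1]
def crop(im,x,y,w,h,k):
    c=cv2.resize(im[y:y+h,x:x+w],None,fx=k,fy=k,interpolation=cv2.INTER_CUBIC)
    for i in range(0,w,10): cv2.line(c,(i*k,0),(i*k,8 if (x+i)%50 else 20),(255,255,255),1)
    for i in range(0,h,10): cv2.line(c,(0,i*k),(8 if (y+i)%50 else 20,i*k),(255,255,255),1)
    return c
a=crop(t,120,155,145,60,5); b=crop(t,290,210,70,60,5)
c=crop(s,250,180,160,85,5)
cv2.imwrite("pics/z1.png",np.vstack([np.pad(a,((0,0),(0,75),(0,0))),np.pad(b[:290],((0,0),(0,450),(0,0)))]))
cv2.imwrite("pics/z2.png",c)
```

```text
(no output)
```

View pics/z1.png

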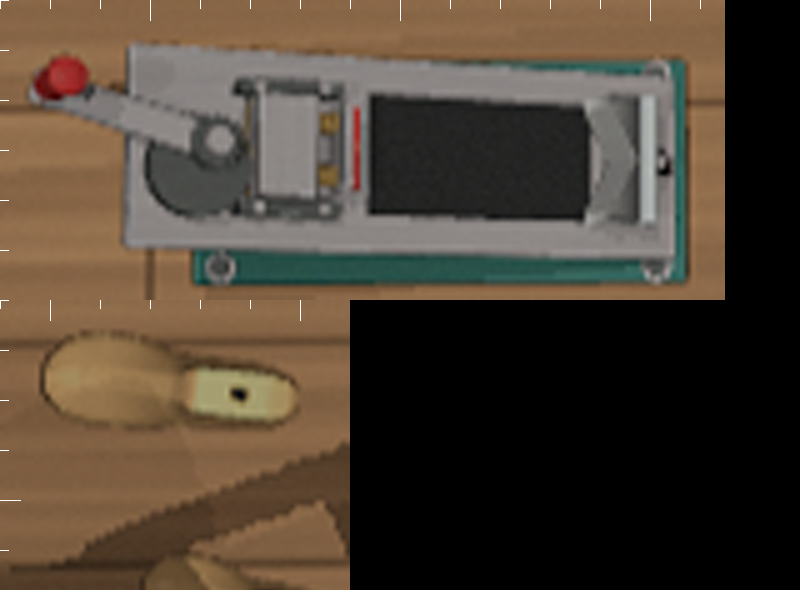

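View pics/z2.png

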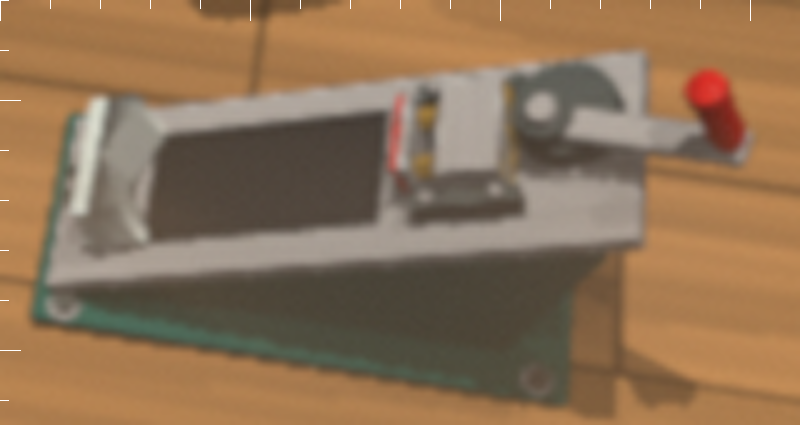

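The larger beech last at top-frame px (290+46..., 210+..) is confirmed as the target; its cone hole is at about (338,229). Next I'll fit the fixture and last poses.

```bash
cat > h.py <<'E'
from rig import r
import cv2, numpy as np
from scipy.optimize import least_squares
from scipy.spatial.transform import Rotation as R
def cam(n):
    c=r.camera_info(n)
    if n!="wrist": return c["K"],cv2.Rodrigues(np.array(c["rvec"]))[0],np.array(c["tvec"]).ravel()
    s=r.sense(); Rt=R.from_euler("xyz",s["tcp_rot"]).as_matrix(); m=c["mount"]
    Rw=Rt@m[:3,:3]; p=Rt@m[:3,3]+s["eef_pos"]
    return c["K"],Rw.T,-Rw.T@p
def proj(C,P):
    K,Rm,t=C; q=np.atleast_2d(P)@Rm.T+t; u=q@K.T; return u[:,:2]/u[:,2:]
def ray(C,uv):
    K,Rm,t=C; d=Rm.T@np.linalg.solve(K,[uv[0],uv[1],1]); return -Rm.T@t,d/np.linalg.norm(d)
def onplane(C,uv,p0,n):
    o,d=ray(C,uv); return o+d*((np.array(p0)-o)@n)/(d@n)
def bedR(yaw): # columns: bed x,y,z in world ; bed y up slope
    return R.from_euler("z",yaw).as_matrix()@R.from_euler("x",28,degrees=True).as_matrix()
E
python3 - <<'E'
from h import *
T=cam("top");S=cam("scene")
for z,uv in ((68,(337.6,228.8)),(20,(298.3,226)),(12,(349.5,229.5))): print("last",z,onplane(T,uv,[0,0,z],np.array([0,0,1])).round(1))
print("cam top pos",(-T[1].T@T[2]).round())
L=np.array([[60,180,0],[-60,180,0],[-60,-180,0],[60,-180,0]])
ut=np.array([[146,164],[145,204],[254.4,206.6],[254.4,169.4]]); us=np.array([[379,229],[379,190],[264,202.4],[259.6,237.4]])
def P(x,q): return np.asarray(q)@bedR(x[3]).T+x[:3]
f=lambda x: np.r_[(proj(T,P(x,L))-ut).ravel(),(proj(S,P(x,L))-us).ravel()]
s=least_squares(f,[450,200,100,0],x_scale=[100,100,100,1],loss="soft_l1"); x=s.x
print(x,s.fun.round(1))
B=bedR(x[3]); np.save("bed.npy",x)
loc=lambda C,uv,h: (B.T@(onplane(C,uv,x[:3]+B[:,2]*h,B[:,2])-x[:3])).round(1)
for n,C,uv,h in [("pivot top",T,(163.6,183),50),("arm end",T,(128,174),32),("grip top",T,(133,170),89),("grip top S",S,(391.4,197.6),89),("arm end S",S,(397,210),32),
 ("pad T",T,(191.5,185),27),("V apex T top",T,(248,187),44),("V apex T bot",T,(247,187),0),("rubber edge T",T,(237.5,187),0),("rubber hi T",T,(194,186),0),("pad S",S,(330,200),27),("bar S",S,(269,208),44)]: print(n,loc(C,uv,h))
E
```

```text
last 68 [ 376.5 -367.4   68. ]
last 20 [ 386.7 -246.5   20. ]
last 12 [ 373.7 -416.5   12. ]
cam top pos [ 380. -118. 1488.]
[ 5.13564517e+02  5.71769815e+01  1.08764191e+02 -4.28175212e-04] [-0.5 -0.6 -0.3  0.1 -0.2 -0.5 -0.5  0.6 -1.5 -1.1 -0.6  0.   1.2  1.3
 -0.5 -0.3]
pivot top [ -1.1 139.1  50. ]
arm end [ 22.1 236.3  32. ]
grip top [ 26.7 234.8  89. ]
grip top S [ 27.3 236.1  89. ]
arm end S [ 30.  237.1  32. ]
pad T [-1.3 46.8 27. ]
V apex T top [  -2.2 -135.6   44. ]
V apex T bot [   2.2 -153.9    0. ]
rubber edge T [   1.  -119.4    0. ]
rubber hi T [-1.3 29.2  0. ]
pad S [-27.6  50.4  27. ]
bar S [ -13.  -136.1   44. ]
```

```bash
cat >> h.py <<'E'
def delta(p,Rt):
    """numbers for inch from current pose to TCP p, orientation matrix Rt"""
    s=r.sense(); R0=R.from_euler("xyz",s["tcp_rot"]).as_matrix()
    a=R0.T@(np.array(p)-s["eef_pos"])/200; w=R.from_matrix(R0.T@Rt).as_rotvec()/np.pi
    print("shift",a.round(4),"turn",w.round(4))
def snap(n,name,pts=()):
    C=cam(n); im=r.grab_frame(n)[:,:,::-1].copy()
    k=1.5625; im=cv2.resize(im,(800,600),interpolation=cv2.INTER_CUBIC)
    for p in pts:
        u=proj(C,p)[0]*k; cv2.drawMarker(im,(int(u[0]),int(u[1])),(255,0,255),cv2.MARKER_CROSS,10,1)
    cv2.imwrite(f"pics/{name}.png",im); return C
E
python3 -c "
from h import *
delta([377,-366,180],R.from_euler('xyz',[np.pi,0,1.495]).as_matrix())"
```

```text
shift [ 1.0506 -0.7155  0.2549] turn [-2.000e-04 -2.000e-04 -3.521e-01]
```

```bash
python3 -m inch '[[[0.2,-0.14,0.05,0,0,-0.04],[0.4,-0.28,0.1,0,0,-0.08],[0.6,-0.42,0.15,0,0,-0.12],[0.8,-0.56,0.2,0,0,-0.16],[0.99,-0.7,0.25,0,0,-0.2],[0.99,-0.7,0.25,0,0,-0.24],[0.99,-0.7,0.25,0,0,-0.28],[0.99,-0.7,0.25,0,0,-0.31]]]' 1; python3 -c "
from h import *
delta([377,-366,180],R.from_euler('xyz',[np.pi,0,1.495]).as_matrix())"
```

```text
clock: 0.87
eef_pos: [367.9, -371.4, 180.7]
tcp_rot: [-3.141, -0.001, 1.373]
contact_force: [-0.4, -0.4, -0.1]
opening: 1.001
grasp_force: 0.0
shift [0.0355 0.0393 0.0036] turn [-0.0003 -0.0003 -0.0389]
```

```bash
python3 -m inch '[[[0.034,0.04,0,0,0,-0.039],[0.034,0.04,0,0,0,-0.039],[0.034,0.04,0,0,0,-0.039]]]'; python3 -c "
from h import *
snap('wrist','w1',[[376.5,-367.4,68],[386.7,-246.5,13],[373.7,-416.5,20]]);print(r.sense()['eef_pos'],r.sense()['tcp_rot'])"
```

```text
clock: 1.12
eef_pos: [376.4, -368.6, 181.2]
tcp_rot: [-3.141, -0.0, 1.482]
contact_force: [0.4, 0.4, -0.4]
opening: 1.005
grasp_force: 0.0
[ 376.12486727 -368.78778002  181.20705691] [-3.14131723e+00 -4.25763072e-05  1.48154426e+00]
```

View pics/w1.png

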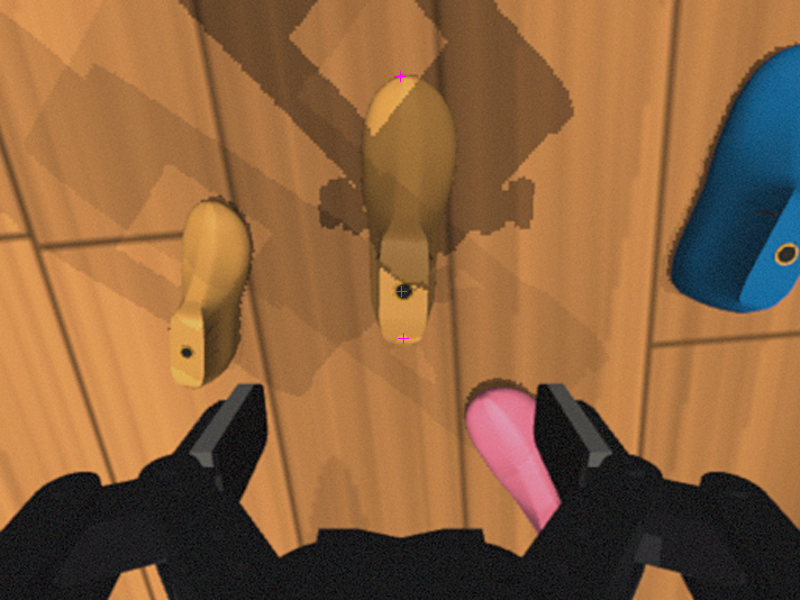

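The picture shows the beech last centred, with the cone hole at (403,291), which matches the top-view estimate, and the toe tip at (409,76). Lowering with the fingers partly open to clear the pink toe at (500,390).

```bash
python3 -c "
from h import *
C=cam('wrist')
for u in ((500,385),(470,410)): print(onplane(C,np.array(u)/1.5625,[0,0,13],np.array([0,0,1])).round())
delta([376.6,-367.5,33],R.from_euler('xyz',[np.pi,0,1.465]).as_matrix())"
```

```text
[ 443. -464.   13.]
[ 419. -483.   13.]
shift [0.0066 0.002  0.741 ] turn [-0.0001 -0.      0.0053]
```

```bash
python3 -m inch '[[[0.007,0.002,0.15,0,0,0.005],[0.007,0.002,0.3,0,0,0.005],[0.007,0.002,0.45,0,0,0.005],[0.007,0.002,0.58,0,0,0.005],[0.007,0.002,0.67,0,0,0.005],[0.007,0.002,0.74,0,0,0.005],[0.007,0.002,0.74,0,0,0.005]]]' 0.5 && python3 -m inch '[[[0,0,0,0,0,0],[0,0,0,0,0,0],[0,0,0,0,0,0],[0,0,0,0,0,0],[0,0,0,0,0,0],[0,0,0,0,0,0],[0,0,0,0,0,0],[0,0,0,0,0,0]]]' -1 50
```

```text
clock: 1.75
eef_pos: [374.9, -366.4, 30.7]
tcp_rot: [-3.138, -0.003, 1.466]
contact_force: [0.4, 0.9, 0.8]
opening: 0.753
grasp_force: 0.0
clock: 2.42
eef_pos: [377.4, -368.2, 34.6]
tcp_rot: [3.14, 0.002, 1.469]
contact_force: [-1.8, -1.4, 7.0]
opening: 0.427
grasp_force: 50.8
```

Before carrying the last over, I'll let go and take a wrist look at the fixture, since the held last would block the view.

```bash
python3 -m inch '[[[0,0,0,0,0,0],[0,0,0,0,0,0],[0,0,0,0,0,0],[0,0,-0.1,0,0,0],[0,0,-0.25,0,0,0],[0,0,-0.4,0,0,0]]]' 0.5
cat >> h.py <<'E'
x=np.load("bed.npy"); B=bedR(x[3]); TB=np.c_[B[:,1],B[:,0],-B[:,2]]
W=lambda q: x[:3]+B@np.array(q,float)
E
python3 -c "
from h import *
print(W([0,-60,240]));delta(W([0,-60,240]),TB)"
```

```text
clock: 2.92
eef_pos: [376.1, -366.6, 113.4]
tcp_rot: [-3.14, -0.002, 1.469]
contact_force: [0.8, 0.1, -0.2]
opening: 0.751
grasp_force: 0.0
[ 513.49359009 -108.47303393  292.50331911]
shift [ 1.355   0.5509 -0.8942] turn [ 0.0072  0.1548 -0.0316]
```

```bash
python3 -m inch '[[[0,0,-0.2,0,0,0],[0.15,0.08,-0.35,0,0.02,0],[0.3,0.16,-0.5,0,0.05,-0.01],[0.45,0.25,-0.6,0,0.08,-0.02],[0.6,0.33,-0.7,0.007,0.11,-0.03],[0.75,0.42,-0.8,0.007,0.14,-0.03],[0.9,0.5,-0.89,0.007,0.155,-0.032],[0.99,0.55,-0.89,0.007,0.155,-0.032]]]' 1; python3 -c "
from h import *
delta(W([0,-60,240]),TB)"
```

```text
clock: 3.58
eef_pos: [508.8, -180.6, 293.9]
tcp_rot: [3.135, -0.49, 1.574]
contact_force: [0.5, -0.7, -1.0]
opening: 0.997
grasp_force: 0.0
shift [0.3148 0.0234 0.176 ] turn [ 0.0016 -0.0003  0.0011]
```

```bash
python3 -m inch '[[[0.18,0.02,0.09,0,0,0],[0.32,0.02,0.176,0,0,0],[0.32,0.02,0.176,0,0,0],[0.32,0.02,0.176,0,0,0],[0.32,0.02,0.176,0,0,0]]]' 1; python3 -c "
from h import *
snap('wrist','w2',[W(q) for q in ([60,180,0],[-60,180,0],[-60,-180,0],[60,-180,0],[0,-126,20],[0,48,13],[0,139,62])]);print(r.sense()['eef_pos'],r.sense()['tcp_rot'])
C=cam('wrist');np.savez('w2.npz',K=C[0],R=C[1],t=C[2])"
```

```text
clock: 4.0
eef_pos: [510.2, -108.6, 290.2]
tcp_rot: [3.138, -0.487, 1.574]
contact_force: [-0.3, -0.3, -0.2]
opening: 0.999
grasp_force: 0.0
[ 510.33859659 -109.08598237  290.18165185] [ 3.13805803 -0.48668719  1.57284556]
```

View pics/w2.png

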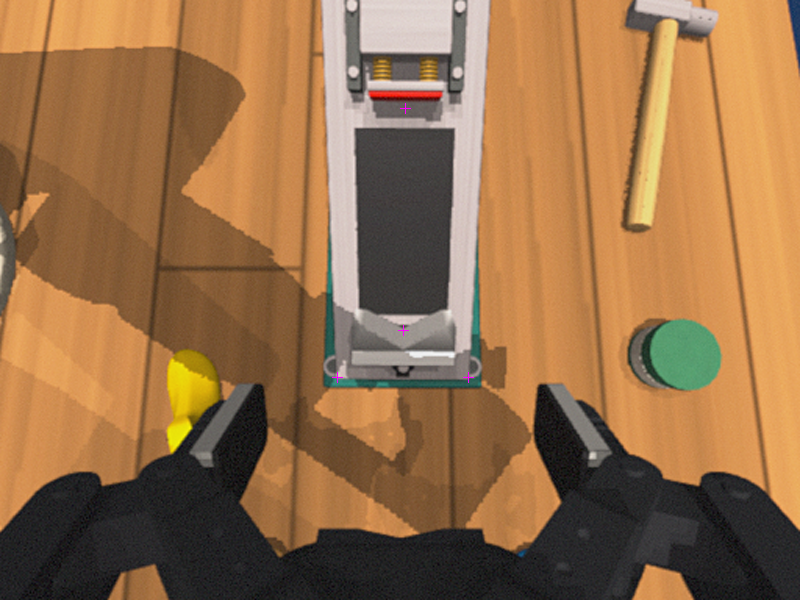

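The picture shows the pad's red face at about (405,95), the stop's V at about (404,335) and the bed edges matching the marks. I'll enlarge those two areas.

Run:
```python
from h import *
im=r.grab_frame("wrist")[:,:,::-1]
def crop(x0,y0,w,h,k):
    c=cv2.resize(im[y0:y0+h,x0:x0+w],None,fx=k,fy=k,interpolation=cv2.INTER_CUBIC)
    for i in range(0,w,10): cv2.line(c,(i*k,0),(i*k,12),(255,255,255),1)
    for i in range(0,h,10): cv2.line(c,(0,i*k),(12,i*k),(255,0,255),1)
    return c
cv2.imwrite("pics/z3.png",np.vstack([crop(205,35,110,30,7),crop(205,190,110,55,7)]))
C=cam("wrist")
for y in (40,45,50,55): print(y,[proj(C,W([0,y,h])).round(1)[0,1] for h in (0,27,)])
for y in (-110,-120,-130,-140,-150): print(y,[proj(C,W([0,y,h])).round(1)[0,1] for h in (0,44)])
print([proj(C,W([s,-130,h])).round(1)[0] for h in (0,44) for s in (-40,40)])
```

```text
40 [np.float64(76.8), np.float64(75.3)]
45 [np.float64(72.3), np.float64(70.4)]
50 [np.float64(67.8), np.float64(65.6)]
55 [np.float64(63.3), np.float64(60.7)]
-110 [np.float64(194.9), np.float64(206.3)]
-120 [np.float64(201.8), np.float64(214.0)]
-130 [np.float64(208.6), np.float64(221.5)]
-140 [np.float64(215.3), np.float64(228.8)]
-150 [np.float64(221.9), np.float64(236.1)]
[array([229.2, 208.6]), array([287.2, 208.6]), array([226.3, 221.4]), array([290.8, 221.5])]
```

View pics/z3.png

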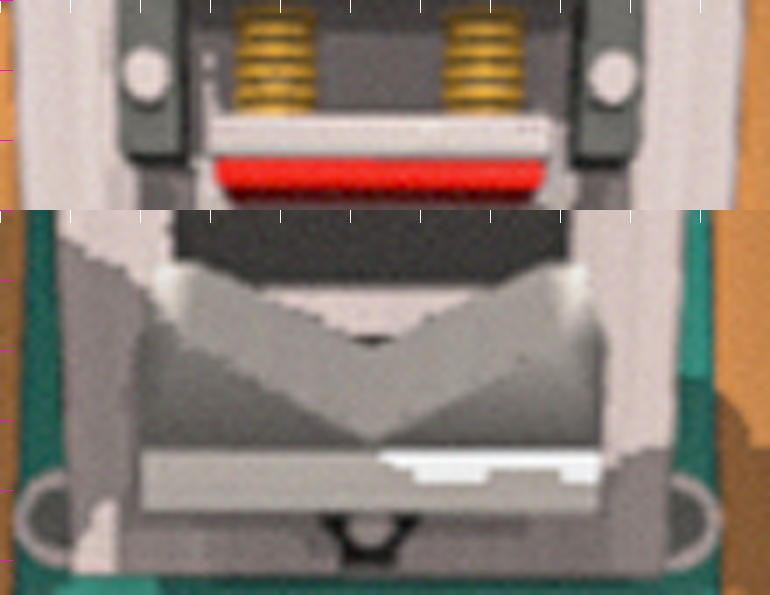

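Run:
```python
from h import *
T=cam("top");S=cam("scene");w=np.load("w2.npz");C=(w["K"],w["R"],w["t"])
t5=lambda a,b,x0,y0:((np.array([a,b])+.5)/5-.5+[x0,y0]); c7=lambda a,b,y0:((np.array([a,b])+.5)/7-.5+[205,y0])
tt=lambda a,b:t5(a,b,120,155); ss=lambda a,b:t5(a,b,250,180)
obs=[]
for q,u,v in zip([[60,180,0],[-60,180,0],[-60,-180,0],[60,-180,0]],[(130,45),(125,245),(672,258),(672,72)],[(645,245),(645,50),(70,112),(48,287)]):
    obs+=[(T,q,tt(*u),.7),(S,q,ss(*v),.5)]
obs+=[(C,[-60,-180,0],c7(65,365,190),1),(C,[60,-180,0],c7(665,365,190),1)]
obs+=[(C,[-60,'e',0],c7(18,0,35),1),(C,[60,'e',0],c7(742,0,35),1)]
# rubber far edge, pad face top edge, V apex bottom / top
obs+=[(T,[0,'r',0],tt(370,153),.7),(C,[0,'r',0],(256,81.7),1)]
obs+=[(T,[0,'p',27],tt(359,150),.7),(C,[0,'p',27],c7(375,190,35),1)]
obs+=[(T,[0,'a',44],tt(638,160),.7),(C,[0,'a',44],c7(372,230,190),1),(C,[0,'a',0],c7(370,130,190),1)]
N='erpa'
def f(v,full=False):
    Bv=bedR(v[3]);o=[]
    for cam_,q,u,wt in obs:
        q=[v[4+N.index(k)] if isinstance(k,str) else k for k in q]
        o.append((proj(cam_,Bv@np.array(q,float)+v[:3])[0]-u)*wt)
    return np.array(o).ravel()
s=least_squares(f,[513,58,109,0,80,32,50,-132],x_scale=[100,100,100,1,100,100,100,100],loss="soft_l1")
print(s.x.round(4));print(s.fun.reshape(-1,2).round(1).tolist());np.save("bed.npy",s.x[:4])
```

```text
[ 5.124902e+02  5.665490e+01  1.133907e+02 -2.700000e-03  8.331450e+01
  3.262060e+01  5.182880e+01 -1.301843e+02]
[[-0.2, -0.1], [-0.5, -0.9], [-0.1, 0.4], [0.0, -0.3], [0.2, 0.2], [0.8, 0.3], [0.1, 0.9], [-0.1, -0.5], [0.9, -0.1], [-0.1, 0.1], [-1.3, -0.2], [0.2, 0.3], [-0.5, 0.4], [2.0, 0.1], [-1.1, 0.1], [0.2, 0.2], [-0.4, -0.0], [-0.2, -0.5], [-0.1, 0.7]]
```

```bash
python3 -c "
from h import *
delta([376.6,-367.5,130],R.from_euler('xyz',[np.pi,0,1.465]).as_matrix())"
```

```text
shift [-1.5146 -0.671   0.102 ] turn [-0.0072 -0.1549  0.0332]
```

```bash
python3 -m inch '[[[-0.15,-0.07,0,0,-0.03,0],[-0.3,-0.15,0,0,-0.06,0.01],[-0.45,-0.22,0,0,-0.09,0.02],[-0.6,-0.3,0.05,-0.007,-0.12,0.03],[-0.75,-0.37,0.08,-0.007,-0.155,0.033],[-0.9,-0.45,0.1,-0.007,-0.155,0.033],[-0.99,-0.55,0.1,-0.007,-0.155,0.033],[-0.99,-0.67,0.1,-0.007,-0.155,0.033]]]' 0.5; python3 -c "
from h import *
delta([376.6,-367.5,130],R.from_euler('xyz',[np.pi,0,1.465]).as_matrix())"
```

```text
clock: 4.77
eef_pos: [375.8, -276.4, 177.8]
tcp_rot: [-3.14, 0.0, 1.465]
contact_force: [-1.0, -0.5, 0.7]
opening: 0.75
grasp_force: 0.0
shift [-0.4522  0.0525  0.2392] turn [-0.0006  0.0001  0.0001]
```

```bash
python3 -m inch '[[[-0.15,0.03,0.05,0,0,0],[-0.3,0.05,0.1,0,0,0],[-0.45,0.05,0.2,0,0,0],[-0.45,0.05,0.24,0,0,0],[-0.45,0.05,0.24,0,0,0],[-0.45,0.05,0.24,0,0,0]]]'; python3 -c "
from h import *
delta([376.6,-367.5,33],R.from_euler('xyz',[np.pi,0,1.465]).as_matrix())"
```

```text
clock: 5.27
eef_pos: [376.3, -364.7, 130.8]
tcp_rot: [-3.139, -0.001, 1.465]
contact_force: [0.5, -0.3, 0.1]
opening: 0.749
grasp_force: 0.0
shift [-0.0147  0.0042  0.489 ] turn [-0.0008 -0.0005 -0.0001]
```

```bash
python3 -m inch '[[[-0.015,0.002,0.12,0,0,0],[-0.015,0.002,0.25,0,0,0],[-0.015,0.002,0.37,0,0,0],[-0.015,0.002,0.44,0,0,0],[-0.015,0.002,0.489,0,0,0],[-0.015,0.002,0.489,0,0,0],[-0.015,0.002,0.489,0,0,0]]]' && python3 -m inch '[[[0,0,0,0,0,0],[0,0,0,0,0,0],[0,0,0,0,0,0],[0,0,0,0,0,0],[0,0,0,0,0,0],[0,0,0,0,0,0],[0,0,0,0,0,0],[0,0,0,0,0,0]]]' -1 60 && python3 -m inch '[[[0,0,-0.1,0,0,0],[0,0,-0.25,0,0,0],[0,0,-0.4,0,0,0],[0,0,-0.6,0,0,0],[0,0,-0.8,0,0,0],[0,0,-0.95,0,0,0],[0,0,-0.95,0,0,0]]]'; python3 -c "
from h import *
for h in (100,): print(W([0,-76,h]));delta(W([0,-76,h]),TB)"
```

```text
clock: 5.85
eef_pos: [377.6, -367.5, 34.2]
tcp_rot: [-3.141, 0.0, 1.467]
contact_force: [-0.3, -0.0, 0.5]
opening: 0.752
grasp_force: 0.0
clock: 6.52
eef_pos: [377.8, -368.2, 35.3]
tcp_rot: [3.141, 0.001, 1.467]
contact_force: [-1.3, 1.7, 11.1]
opening: 0.42
grasp_force: 59.0
clock: 7.1
eef_pos: [379.8, -370.2, 230.7]
tcp_rot: [3.134, 0.007, 1.466]
contact_force: [1.7, -0.7, -2.7]
opening: 0.424
grasp_force: 60.4
[512.17958896 -57.39580889 166.00561198]
shift [1.6265 0.4929 0.3161] turn [ 0.0102  0.1577 -0.0311]
```

```bash
python3 -m inch '[[[0.12,0.04,0,0,0.02,0],[0.27,0.1,0,0,0.05,-0.01],[0.42,0.16,0,0,0.08,-0.02],[0.57,0.22,0,0.01,0.11,-0.03],[0.72,0.3,0,0.01,0.14,-0.031],[0.85,0.4,0,0.01,0.157,-0.031],[0.95,0.49,0,0.01,0.157,-0.031],[0.99,0.49,0,0.01,0.157,-0.031]]]'; python3 -c "
from h import *
delta(W([0,-76,100]),TB)"
```

```text
clock: 7.77
eef_pos: [497.6, -179.5, 222.3]
tcp_rot: [-3.133, -0.495, 1.564]
contact_force: [-0.0, -0.3, -3.2]
opening: 0.417
grasp_force: 60.5
shift [0.4039 0.0728 0.5371] turn [-0.002  -0.002  -0.0012]
```

```bash
python3 -m inch '[[[0.14,0.03,0.05,0,0,0],[0.28,0.07,0.1,-0.002,-0.002,0],[0.4,0.07,0.2,-0.002,-0.002,0],[0.4,0.07,0.3,-0.002,-0.002,0],[0.4,0.07,0.4,-0.002,-0.002,0],[0.4,0.07,0.4,-0.002,-0.002,0],[0.4,0.07,0.4,-0.002,-0.002,0]]]'; python3 -c "
from h import *
s=r.sense();print(B.T@(s['eef_pos']-x[:3]));delta(W([0,-76,60]),TB)"
```

```text
clock: 8.35
eef_pos: [508.5, -72.3, 190.3]
tcp_rot: [-3.137, -0.488, 1.563]
contact_force: [0.8, 0.1, -3.8]
opening: 0.417
grasp_force: 60.6
[ -3.68193784 -77.80054603 128.4331565 ]
shift [0.0093 0.0192 0.3421] turn [-0.0008  0.0002 -0.0013]
```

```bash
python3 -m inch '[[[0.01,0.018,0.08,0,0,0],[0.01,0.018,0.16,0,0,0],[0.01,0.018,0.24,0,0,0],[0.01,0.018,0.3,0,0,0],[0.01,0.018,0.34,0,0,0],[0.01,0.018,0.34,0,0,0],[0.01,0.018,0.34,0,0,0]]]'; python3 -c "
from h import *
s=r.sense();print(B.T@(s['eef_pos']-x[:3]),B.T@s['contact_force']);delta(W([0,-76,38]),TB)"
```

```text
clock: 8.93
eef_pos: [513.5, -39.4, 132.1]
tcp_rot: [-3.14, -0.488, 1.564]
contact_force: [0.0, 0.1, -3.3]
opening: 0.417
grasp_force: 60.5
[  1.23086144 -76.07031523  61.58672151] [ 0.03608485 -1.3997455  -2.94942465]
shift [ 0.0004 -0.0062  0.1179] turn [ 0.      0.0003 -0.0012]
```

```bash
cat > st.py <<'E'
from h import *
s=r.sense();print("bed",(B.T@(s['eef_pos']-x[:3])).round(1),"F",(B.T@s['contact_force']).round(1),"tq",np.round(s['wrist_torque'],2),s['clock'])
E
python3 -m inch '[[[0,-0.006,0.05,0,0,0],[0,-0.006,0.08,0,0,0],[0,-0.006,0.1,0,0,0],[0,-0.006,0.1,0,0,0],[0,-0.006,0.1,0,0,0]]]'; python3 st.py;python3 -m inch '[[[0,0,0.01,0,0,0],[0,0,0.015,0,0,0],[0,0,0.015,0,0,0],[0,0,0.015,0,0,0]]]'; python3 st.py
```

```text
clock: 9.35
eef_pos: [512.0, -29.6, 114.0]
tcp_rot: [-3.139, -0.488, 1.564]
contact_force: [-0.4, 1.2, -2.1]
opening: 0.416
grasp_force: 60.6
bed [ -0.3 -75.9  41. ] F [-0.4  0.1 -2.5] tq [-0.65 -0.04  0.  ] 9.35
clock: 9.68
eef_pos: [512.5, -29.1, 112.8]
tcp_rot: [-3.141, -0.487, 1.565]
contact_force: [-4.5, -6.6, 11.4]
opening: 0.423
grasp_force: 63.4
bed [  0.2 -76.   39.7] F [-4.5 -0.5 13.1] tq [-0.42  0.83  0.44] 9.6833
```

```bash
python3 -m inch '[[[0,0,-0.003,0,0,0],[-0.01,0,-0.003,0,0,0],[-0.015,0,-0.003,0,0,0],[-0.015,0,-0.003,0,0,0]]]'; python3 st.py;python3 -m inch '[[[-0.008,0,0,0,0,0],[-0.015,0,0,0,0,0],[-0.015,0,0,0,0,0]]]'; python3 st.py
```

```text
clock: 10.02
eef_pos: [512.9, -31.3, 111.6]
tcp_rot: [-3.141, -0.488, 1.564]
contact_force: [-0.8, -1.7, 7.4]
opening: 0.417
grasp_force: 62.5
bed [  0.6 -78.5  39.7] F [-0.8  2.   7.3] tq [0.15 0.26 0.13] 10.0167
clock: 10.27
eef_pos: [513.1, -33.9, 110.2]
tcp_rot: [-3.142, -0.489, 1.564]
contact_force: [0.5, -0.3, 7.9]
opening: 0.421
grasp_force: 62.4
bed [  0.8 -81.4  39.7] F [0.5 3.5 7.2] tq [0.34 0.12 0.05] 10.2667
```

Run:
```python
from h import *
t=r.grab_frame("top")[:,:,::-1]; s=r.grab_frame("scene")[:,:,::-1]
f=lambda im,x0,y0,w,h,k:cv2.resize(im[y0:y0+h,x0:x0+w],None,fx=k,fy=k,interpolation=cv2.INTER_CUBIC)
a=f(t,130,140,133,75,6);b=f(s,250,160,160,60,5)[:,:798]
cv2.imwrite("pics/z4.png",b if 0 else np.vstack([cv2.resize(a,(532,300)),cv2.resize(b,(532,300))]))
```

```text
(no output)
```

View pics/z4.png

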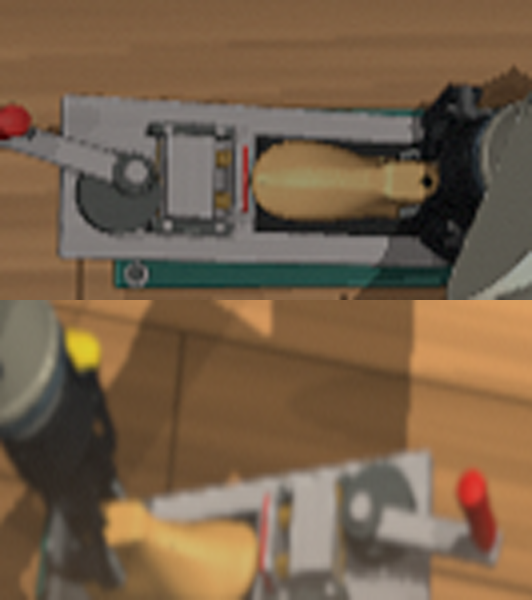

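The last lies flat on the bed behind the pad, with the toe at (252,180) and the pad at (245,180) in the top crop. Next I slide it down to the stop.

```bash
for i in 1 2; do python3 -m inch '[[[-0.006,0,0,0,0,0],[-0.012,0,0,0,0,0],[-0.012,0,0,0,0,0]]]'>/dev/null; python3 st.py; done
```

```text
bed [  0.8 -81.7  39.7] F [-0.2 14.5  8.6] tq [ 2.19  0.04 -0.13] 10.6167
bed [  0.8 -82.   39.8] F [ 0.8 25.8 12.1] tq [ 4.03 -0.09 -0.19] 10.8667
```

```bash
python3 -m inch '[[[0.008,0,0,0,0,0],[0.017,0,0,0,0,0],[0.017,0,0,0,0,0]]]'>/dev/null; python3 st.py; python3 -m inch '[[[0,0,0,0,0,0],[0,0,0,0,0,0],[0,0,0,0,0,0],[0,0,0,0,0,0],[0,0,0,0,0,0]]]' 0.5; python3 st.py;  python3 -m inch '[[[0,0,-0.05,0,0,0],[0,0,-0.15,0,0,0],[0,0,-0.3,0,0,0],[0,0,-0.5,0,0,0],[0,0,-0.7,0,0,0],[0,0,-0.7,0,0,0],[0,0,-0.7,0,0,0],[0,0,-0.7,0,0,0]]]' 1; python3 st.py
```

```text
bed [  0.8 -81.6  39.7] F [0.2 8.6 7.3] tq [ 1.16  0.08 -0.01] 11.1167
clock: 11.53
eef_pos: [512.0, -35.2, 108.4]
tcp_rot: [-3.139, -0.488, 1.563]
contact_force: [-0.8, -1.0, -0.0]
opening: 0.752
grasp_force: 0.0
bed [ -0.3 -83.5  38.7] F [-0.8 -0.9  0.4] tq [-0.22 -0.01  0.03] 11.5333
clock: 12.2
eef_pos: [511.5, -101.0, 232.3]
tcp_rot: [-3.14, -0.487, 1.563]
contact_force: [0.5, -0.4, -0.2]
opening: 0.998
grasp_force: 0.0
bed [ -0.5 -83.3 179. ] F [ 0.5 -0.5  0. ] tq [-0.19 -0.   -0.  ] 12.2
```

```bash
python3 -m inch '[[[0.15,0,0.1,0,0,0],[0.3,0,0.2,0,0,0],[0.315,0,0.3,0,0,0],[0.315,0,0.37,0,0,0],[0.315,0,0.37,0,0,0],[0.315,0,0.37,0,0,0]]]' 1; python3 st.py
python3 - <<'E'
from h import *
C=cam("wrist"); im=r.grab_frame("wrist")[:,:,::-1]; cv2.imwrite("raw_a.png",im); np.savez("a.npz",K=C[0],R=C[1],t=C[2])
print(proj(C,np.array([W([-30,55,27]),W([30,55,27]),W([0,90,27]),W([0,30,27]),W([0,139,50]),W([26,236,89])])).round())
c=cv2.resize(im[0:300,130:380],None,fx=2,fy=2,interpolation=cv2.INTER_CUBIC); cv2.imwrite("pics/a.png",c)
E
```

```text
clock: 12.7
eef_pos: [511.2, -9.5, 195.2]
tcp_rot: [-3.136, -0.489, 1.563]
contact_force: [0.2, 0.6, 0.4]
opening: 1.001
grasp_force: 0.0
bed [ -1.2 -20.  103.3] F [0.2 0.7 0.1] tq [-0.19 -0.05  0.01] 12.7
[[ 216.  103.]
 [ 301.  103.]
 [ 258.   49.]
 [ 258.  139.]
 [ 258.  -55.]
 [ 338. -475.]]
```

View pics/a.png

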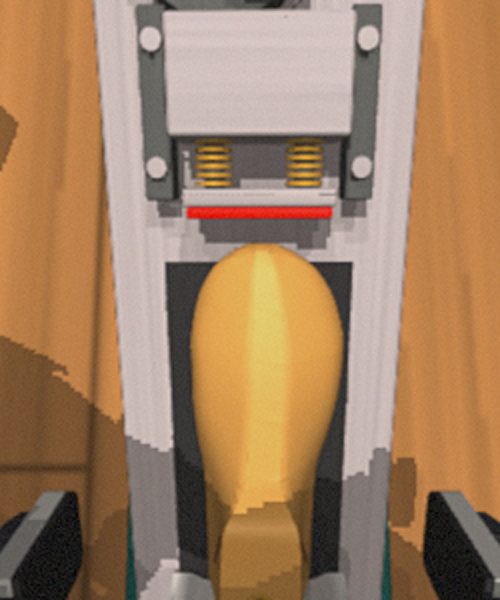

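The picture shows the last home, its toe tip at crop (265,243), the red face's front edge at row 218, the carriage edge at row 135 and the pad plate at row 188. The springs are free.

```bash
cat > gap.py <<'E'
from h import *
import sys
def measure(im,C):
    # edges in bed-y: carriage front, pad plate back, red front; columns found by red face
    hsv=(im[:,:,2].astype(int)-im[:,:,1]>110)&(im[:,:,1]<70)
    ys,xs=np.nonzero(hsv[:180,200:320]); xs=xs+200; cx=int(np.median(xs)); red=np.percentile(ys,99)+.5
    g=cv2.cvtColor(im,cv2.COLOR_BGR2GRAY).astype(float)[:,cx-5:cx+6].mean(1); g=cv2.GaussianBlur(g[:,None],(1,3),0)[:,0]; d=np.diff(g)
    top=int(ys.min()); pl=top-20+np.argmax(d[top-20:top]); ca=pl-40+np.argmin(d[pl-40:pl-6])
    sub=lambda i,s:i+.5+0.5*(s*d[i-1]-s*d[i+1])/(s*d[i-1]-2*s*d[i]+s*d[i+1])
    rows=[sub(ca,-1),sub(pl,1),red]
    return cx,rows,[(B.T@(onplane(C,(cx,v),W([0,0,h]),B[:,2])-x[:3]))[1] for v,h in zip(rows,(31,31,31))]
if __name__=="__main__":
    C=cam("wrist"); im=r.grab_frame("wrist")[:,:,::-1]; cv2.imwrite("raw_%s.png"%sys.argv[1],im)
    cx,rows,y=measure(im,C); print(cx,np.round(rows,2),np.round(y,2),"spring space",round(y[0]-y[1],2))
E
python3 - <<'E'
from gap import *
w=np.load("a.npz");C=(w["K"],w["R"],w["t"])
print(measure(cv2.imread("raw_a.png"),C))
print("toe y",[(B.T@(onplane(C,(262.3,121.5),W([0,0,h]),B[:,2])-x[:3])).round(1)[:2] for h in (10,17,24)])
T=cam("top");S=cam("scene")
t5=lambda a,b,x0,y0:((np.array([a,b])+.5)/5-.5+[x0,y0])
for Cc,u,h in ((T,t5(67,75,120,155),93),(S,t5(708,88,250,180),93),(T,t5(220,138,120,155),50),(S,t5(541,106,250,180),50)): print((B.T@(onplane(Cc,u,W([0,0,h]),B[:,2])-x[:3])).round(1))
delta(W([26,230,130]),TB)
E
```

```text
(259, [np.float64(66.62896405919662), np.float64(89.12131147540984), np.float64(108.5)], [np.float64(78.68149108748092), np.float64(64.3544233644779), np.float64(51.498173387633486)])
toe y [array([ 3.1, 41. ]), array([ 3. , 41.5]), array([ 2.9, 42. ])]
[ 27.4 235.   93. ]
[ 32.2 235.9  93. ]
[  1.6 138.6  50. ]
[  4.1 138.8  50. ]
shift [ 1.2519  0.1266 -0.1295] turn [-0.0005  0.0002 -0.0013]
```

```bash
python3 -m inch '[[[0,0,-0.15,0,0,0],[0.15,0.02,-0.25,0,0,0],[0.3,0.04,-0.3,0,0,0],[0.5,0.07,-0.3,0,0,0],[0.7,0.1,-0.3,0,0,0],[0.85,0.13,-0.3,0,0,0],[0.99,0.145,-0.3,0,0,0],[0.99,0.145,-0.3,0,0,0]]]' 0.8 >/dev/null; python3 -m inch '[[[0.15,0,0,0,0,0],[0.28,0,0,0,0,0],[0.28,0,0,0,0,0],[0.28,0,0,0,0,0]]]'; python3 st.py; python3 -c "
from h import *
delta(W([29,235.5,48]),TB)"
```

```text
clock: 13.75
eef_pos: [543.0, 185.4, 368.9]
tcp_rot: [-3.141, -0.487, 1.565]
contact_force: [-0.4, -0.7, -0.4]
opening: 0.899
grasp_force: 0.0
bed [ 30.2 233.7 165.1] F [-0.4 -0.8 -0.1] tq [-0.22  0.   -0.08] 13.75
shift [ 0.0097 -0.0064  0.5857] turn [ 0.0002  0.0005 -0.0007]
```

Run:
```python
from h import *
C=cam("wrist"); im=r.grab_frame("wrist").astype(int)
m=(im[:,:,0]-im[:,:,1]>90)&(im[:,:,1]<80)
n,l,st,ce=cv2.connectedComponentsWithStats(m.astype(np.uint8))
for i in range(1,n):
    if st[i,4]>60: print(st[i],ce[i].round(1))
print("pred top",proj(C,W([29,235.5,93])),"base",proj(C,W([29,235.5,36])))
```

```text
[240 176  27  39 754] [253.4 196.2]
[209 336  44   2  87] [230.7 336.5]
pred top [[255.15436955 202.0204018 ]] base [[255.29908769 181.72983705]]
```

```bash
python3 -m inch '[[[0.008,-0.01,0.12,0,0,0],[0.008,-0.01,0.27,0,0,0],[0.008,-0.01,0.4,0,0,0],[0.008,-0.01,0.5,0,0,0],[0.008,-0.01,0.58,0,0,0],[0.008,-0.01,0.58,0,0,0],[0.008,-0.01,0.58,0,0,0]]]' 0.5>/dev/null; python3 st.py; python3 -m inch '[[[0,0,0,0,0,0],[0,0,0,0,0,0],[0,0,0,0,0,0],[0,0,0,0,0,0],[0,0,0,0,0,0],[0,0,0,0,0,0],[0,0,0,0,0,0],[0,0,0,0,0,0]]]' -1 25; python3 st.py
```

```text
bed [ 27.6 233.7  48.1] F [0.2 0.4 0.6] tq [-0.17 -0.01  0.01] 14.3833
clock: 15.05
eef_pos: [541.5, 241.0, 267.5]
tcp_rot: [-3.141, -0.487, 1.564]
contact_force: [-1.0, -5.6, 6.6]
opening: 0.223
grasp_force: 25.0
bed [ 28.5 235.2  49.5] F [-0.9 -1.8  8.5] tq [-0.52  0.25  0.13] 15.05
```

```bash
python3 -m inch '[[[0.009,-0.037,-0.003,0,0,0],[0.014,-0.073,-0.003,0,0,0],[0.017,-0.148,-0.003,0,0,0],[0.009,-0.223,-0.003,0,0,0],[-0.01,-0.295,-0.003,0,0,0],[-0.029,-0.341,-0.003,0,0,0],[-0.029,-0.341,-0.003,0,0,0],[-0.029,-0.341,-0.003,0,0,0]]]'; python3 st.py
```

```text
clock: 15.72
eef_pos: [472.4, 236.7, 265.4]
tcp_rot: [-3.14, -0.488, 1.564]
contact_force: [-3.9, -1.9, 9.2]
opening: 0.225
grasp_force: 26.2
bed [-40.6 230.2  49.7] F [-3.9  2.6  9. ] tq [0.12 0.41 0.32] 15.7167
```

```bash
python3 -m inch '[[[-0.011,-0.022,0,0,0,0],[-0.023,-0.044,0,0,0,0],[-0.023,-0.044,0,0,0,0],[-0.023,-0.044,0,0,0,0]]]' >/dev/null; python3 st.py; python3 -m inch '[[[-0.014,-0.021,0,0,0,0],[-0.028,-0.042,0,0,0,0],[-0.028,-0.042,0,0,0,0],[-0.028,-0.042,0,0,0,0]]]' >/dev/null; python3 st.py;  python3 -m inch '[[[0,0,0,0,0,0],[0,0,0,0,0,0],[0,0,0,0,0,0],[0,0,0,0,0,0]]]' 0.5; python3 st.py
```

```text
bed [-47.8 225.8  49.8] F [2.4 2.8 5.4] tq [ 0.27 -0.46  0.09] 16.05
bed [-56.  220.   49.7] F [4.6 2.4 5. ] tq [ 0.17 -0.7   0.03] 16.3833
clock: 16.72
eef_pos: [455.0, 227.5, 259.2]
tcp_rot: [-3.138, -0.487, 1.563]
contact_force: [0.3, -0.2, -0.7]
opening: 0.75
grasp_force: 0.0
bed [-58.  219.2  48.6] F [ 0.3 -0.5 -0.5] tq [-0.22 -0.02  0.06] 16.7167
```

Now up and back to the viewing pose to measure the spring space.

```bash
python3 -m inch '[[[0,0,-0.12,0,0,0],[0,0,-0.3,0,0,0],[0,0,-0.5,0,0,0],[-0.15,0.05,-0.56,0,0,0],[-0.35,0.1,-0.56,0,0,0],[-0.55,0.18,-0.56,0,0,0],[-0.75,0.28,-0.56,0,0,0],[-0.9,0.28,-0.56,0,0,0]]]' 1 >/dev/null; python3 -c "
from h import *
delta(W([-1.2,-20,103.3]),TB)"
```

```text
shift [-0.2845 -0.0036  0.2906] turn [ 0.0004  0.0004 -0.0013]
```

```bash
python3 -m inch '[[[-0.15,0,0.05,0,0,0],[-0.29,0,0.15,0,0,0],[-0.29,0,0.25,0,0,0],[-0.29,0,0.29,0,0,0],[-0.29,0,0.29,0,0,0],[-0.29,0,0.29,0,0,0]]]' >/dev/null; python3 st.py; python3 gap.py b
python3 - <<'E'
import cv2,numpy as np
a=cv2.imread('raw_a.png')[0:180,190:320];b=cv2.imread('raw_b.png')[0:180,190:320]
cv2.imwrite('pics/ab.png',cv2.resize(np.hstack([a,b]),None,fx=3,fy=3,interpolation=cv2.INTER_CUBIC))
E
```

```text
bed [ -2.3 -18.  103.5] F [ 0.6 -0.7 -0.3] tq [-0.2  -0.01  0.06] 17.8833
261 [ 89.1  112.42 126.5 ] [66.35 50.81 41.07] spring space 15.54
```

View pics/ab.png

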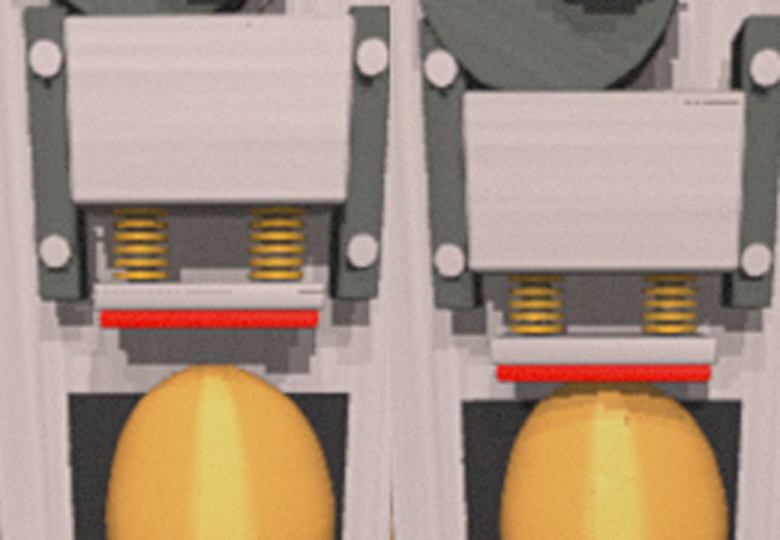

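The picture compares free (left) with now (right). The carriage edge moved from row 203 to 269 and the red front from 328 to 381, so the pad has met the toe and the springs are in by about 1.7 mm. About 0.19 rad more is needed.

```bash
python3 -m inch '[[[0,0,-0.15,0,0,0],[0.15,-0.03,-0.25,0,0,0],[0.3,-0.07,-0.3,0,0,0],[0.5,-0.14,-0.3,0,0,0],[0.7,-0.2,-0.3,0,0,0],[0.85,-0.27,-0.3,0,0,0],[0.99,-0.275,-0.3,0,0,0],[0.99,-0.275,-0.3,0,0,0]]]' 0.8 >/dev/null; python3 -m inch '[[[0.12,0,0,0,0,0],[0.19,0,0,0,0,0],[0.19,0,0,0,0,0],[0.19,0,0,0,0,0]]]'>/dev/null; python3 st.py; python3 -c "
from h import *
delta(W([-57,219.5,48.5]),TB)"
```

```text
bed [-56.4 218.2 163.9] F [ 0.   0.3 -0.3] tq [-0.23 -0.01  0.01] 18.9333
shift [ 0.0075 -0.0036  0.5769] turn [ 0.0004  0.0005 -0.0003]
```

```bash
python3 -m inch '[[[0.007,-0.003,0.12,0,0,0],[0.007,-0.003,0.27,0,0,0],[0.007,-0.003,0.4,0,0,0],[0.007,-0.003,0.5,0,0,0],[0.007,-0.003,0.577,0,0,0],[0.007,-0.003,0.577,0,0,0],[0.007,-0.003,0.577,0,0,0]]]' 0.5>/dev/null; python3 st.py; python3 -m inch '[[[0,0,0,0,0,0],[0,0,0,0,0,0],[0,0,0,0,0,0],[0,0,0,0,0,0],[0,0,0,0,0,0],[0,0,0,0,0,0],[0,0,0,0,0,0],[0,0,0,0,0,0]]]' -1 25>/dev/null; python3 st.py; python3 -m inch '[[[-0.015,-0.019,0,0,0,0],[-0.031,-0.038,0,0,0,0],[-0.049,-0.056,0,0,0,0],[-0.066,-0.074,0,0,0,0],[-0.066,-0.074,0,0,0,0],[-0.066,-0.074,0,0,0,0]]]'; python3 st.py
```

```text
bed [-57.4 218.1  47.5] F [0.2 0.5 0.7] tq [-0.2   0.02 -0.04] 19.5167
clock: 20.18
eef_pos: [456.7, 227.3, 259.1]
tcp_rot: [3.141, -0.487, 1.564]
contact_force: [0.4, -6.7, 6.5]
opening: 0.228
grasp_force: 25.8
bed [-56.3 218.9  48.6] F [ 0.4 -2.8  8.8] tq [-0.69  0.07 -0.07] 20.1833
clock: 20.68
eef_pos: [442.7, 216.2, 253.3]
tcp_rot: [3.139, -0.488, 1.565]
contact_force: [5.3, -0.7, 4.1]
opening: 0.229
grasp_force: 25.5
bed [-70.2 206.4  48.7] F [5.3 1.4 3.9] tq [-0.01 -0.8  -0.05] 20.6833
```

```bash
python3 -m inch '[[[0,0,0,0,0,0],[0,0,0,0,0,0],[0,0,0,0,0,0],[0,0,0,0,0,0]]]' 0.5 >/dev/null; python3 -m inch '[[[0,0,-0.12,0,0,0],[0,0,-0.3,0,0,0],[0,0,-0.5,0,0,0],[-0.15,0.05,-0.56,0,0,0],[-0.35,0.1,-0.56,0,0,0],[-0.55,0.2,-0.56,0,0,0],[-0.75,0.35,-0.56,0,0,0],[-0.9,0.35,-0.56,0,0,0]]]' 1 >/dev/null; python3 -c "
from h import *
delta(W([-2.3,-18,103.5]),TB)"
```

```text
shift [-0.21   -0.0106  0.2841] turn [ 0.0007  0.0003 -0.001 ]
```

```bash
python3 -m inch '[[[-0.15,0,0.05,0,0,0],[-0.21,-0.01,0.15,0,0,0],[-0.21,-0.01,0.25,0,0,0],[-0.21,-0.01,0.284,0,0,0],[-0.21,-0.01,0.284,0,0,0],[-0.21,-0.01,0.284,0,0,0]]]' >/dev/null; python3 st.py; python3 gap.py c
python3 - <<'E'
import cv2,numpy as np
f=lambda n:cv2.imread(f'raw_{n}.png')[0:240,200:320]
cv2.imwrite('pics/bc.png',cv2.resize(np.hstack([f('b'),f('c')]),None,fx=2.5,fy=2.5,interpolation=cv2.INTER_CUBIC))
E
```

```text
bed [ -4.7 -15.9 103.3] F [ 0.7 -0.3  0.1] tq [-0.24  0.02  0.03] 22.1833
264 [ 95.55 115.67 129.5 ] [64.15 50.63 41.01] spring space 13.52
```

```bash
python3 -c "
from rig import r
print(r.sign_off())"
```

```text
the job is handed in; nothing more can be done
None
```

The job is handed in at about 22 s: the wooden last is home in the heel stop and released, and the lever is left with the springs pressed in about 3.5–4 mm by camera measurement (the hand-in returned no verdict). I never moved the blue last, the tack tin or the hammer.

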